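Load the flask on the shaker and latch its keeper bar

TASK

One of the two places on the shaker is still empty. Stand the flask from the bench upright in it, setting it down gently, then swing that place's keeper bar shut until it snaps fully home in its spring catch. Leave the flask that is already loaded, its shut bar and the other things on the bench as they are.

Things in the scene. Friction and masses are not known exactly. Their poses are not given: they have to be found in the camera images.
- shaker: low bench orbital shaker: white housing 235 x 345 x 40 mm with a control strip along its front edge, and a flat aluminium platform (182 x 360 mm, top 55 mm above the worktop) that carries the two flask places side by side. Fixed. Origin: its underside, below the platform's centre; x to its back (away from the robot), y to its left, z up
- flask_a_center (a point): flat-bottom round glass flask, half-way up its axis, 91 mm above its underside; z up its axis. Bulb 116 mm in diameter and widest 52 mm above the underside, upright neck about 39 mm in diameter from 110 mm to the top at 182 mm; flat foot about 50 mm across; 0.45 to 0.8 kg. It already stands in one of the two places
- flask_b_center (a point): the second, equal flask, same point and sizes as flask_a's. It stands on the worktop to the right of the shaker and is the one to load (take it by the neck)
- place_1_spot (a point): centre of the mat of place 1, 60 mm above the worktop, where the middle of a flask's underside belongs; x to the shaker's back, y left. The place is a cage of 8 mm rods at left, back and right (tops at z 115 mm, posts up to 132), 128 mm clear across and front to back; only the keeper bar closes its front. Which place is left and which right varies (they are 175 mm apart); the empty one has no flask over this point
- place_2_spot (a point): centre of the mat of place 2, 60 mm above the worktop, where the middle of a flask's underside belongs; x to the shaker's back, y left. The place is a cage of 8 mm rods at left, back and right (tops at z 115 mm, posts up to 132), 128 mm clear across and front to back; only the keeper bar closes its front. Which place is left and which right varies (they are 175 mm apart); the empty one has no flask over this point
- keeper_1 (a joint): keeper bar of place 1, rad: 0 = shut and home across the front, 1.57 = straight out to the front, 1.7 = stop. An 8 mm rod at z 111 mm, hinged upright at the place's front left corner; stays where left. Below 0.12 its nose must push aside a spring plunger in the catch at the front right corner (about 12 N at the handle); below 0.05 it snaps home and is held
- keeper_1_hinge (a point): point on the upright hinge axis of keeper bar 1, at the rod's height (111 mm above the worktop); it does not move with the bar. Axes as the shaker's. The bar's nose is 128 mm from it
- keeper_1_handle (a point): centre of the upright handle of keeper bar 1: a round black knob 22 mm in diameter and 38 mm tall, from 20 mm below this point to 18 mm above it, on a short crank. With the bar shut it lies 100 mm to the shaker's right of the hinge and 25 mm in front of it, 145 mm above the worktop; it turns about the hinge with the bar. Axes turn with the bar
- keeper_2 (a joint): keeper bar of place 2, rad: 0 = shut and home across the front, 1.57 = straight out to the front, 1.7 = stop. An 8 mm rod at z 111 mm, hinged upright at the place's front left corner; stays where left. Below 0.12 its nose must push aside a spring plunger in the catch at the front right corner (about 12 N at the handle); below 0.05 it snaps home and is held
- keeper_2_hinge (a point): point on the upright hinge axis of keeper bar 2, at the rod's height (111 mm above the worktop); it does not move with the bar. Axes as the shaker's. The bar's nose is 128 mm from it
- keeper_2_handle (a point): centre of the upright handle of keeper bar 2: a round black knob 22 mm in diameter and 38 mm tall, from 20 mm below this point to 18 mm above it, on a short crank. With the bar shut it lies 100 mm to the shaker's right of the hinge and 25 mm in front of it, 145 mm above the worktop; it turns about the hinge with the bar. Axes turn with the bar
- wash_bottle: bystander: white wash bottle with a bent spout, 60 x 92 x 192 mm, on the worktop left of the shaker; origin at the centre of its underside
- beaker_glass: bystander: glass beaker 76 x 85 x 86 mm, on the worktop left of the shaker; origin at the centre of its underside
- beaker_small: bystander: small beaker 53 x 62 x 56 mm, on the worktop in front of the shaker; origin at the centre of its underside
Mind the look-alikes: they are no part of the job. What is shaped like the part that bears flask_b_center but green is not meant.

How it is judged:
By the outcome, as a careful person would: the job done as asked, in the order asked, and still so for the second after the job is handed in, with the robot touching nothing.
It also fails if it takes over 51 s, if anything falls off the work surface, if the arm or the gripper's body presses on something with over 40 N, if the wrist force passes 120 N, or if a joint passes its speed limit or range.

ROBOT

A 6-joint arm with a two-finger parallel gripper is mounted at the origin on a cart in front of the work surface, level with it; the furniture and walls round the work are solid. World frame = base frame: x ahead of the robot, y to its left, z up, the work surface at z = 0. Lengths are in m, angles in rad, forces in N, time in s.
With the tool pointing down it reaches from about 0.325 to 0.9 m from the base axis. Payload 6.1 kg.
Tool frame: the origin (TCP) lies midway between the tips of the shut fingers; the grasp point (between the pads) lies 19 mm behind it; z points along the fingers, y is the line along which they close (so a half turn about z gives the same grasp; the last joint's range is limited). The gripper opens to 85 mm and grips with 20 to 120 N. Pads are 22 mm wide; open, the fingers measure 114 mm over their backs; the gripper's body (76 mm by 85 mm) begins 54 mm behind the grasp point. The pads swing forward as they close: fully open they stand 13 mm farther back than shut.
Start: joints at [1.199, 0.22, 1.526, -0, 1.395, -0.126], TCP at [0.152, 0.606, 0.231] pointing down, gripper open.
Joint ranges: [-2.98, 2.98], [-0.91, 2.08], [0.09, 2.57], [-1.24, 4.39], [0.2, 2.65], [-2.68, 2.68]. Speed limits (rad/s): [2.57, 2.57, 3.01, 3.14, 3.14, 3.14].

INTERFACE

Orientations are given as [roll, pitch, yaw] about the fixed x, y, z axes, in that order (R = Rz(yaw) Ry(pitch) Rx(roll)).
In Python, from plant import movep, move_l, set_joints, gripper_to, hold, inverse_kinematics, observe, get_image, get_calibration, Unreachable, job_done gives the robot as it stands. Calls block until the motion is done:
- movep(position, orientation): joint-space move of the TCP to a pose.
- move_l(position, feed=0.15, rotation=None, max_force=None): straight line of the TCP; rotation=None keeps the orientation; feed is the mean speed in m/s. With max_force (N) it stops when the force on the tool has changed by that much, and returns True; else False.
- set_joints(angles): joint-space move.
- gripper_to(opening, f_grip=None): finger opening in m; f_grip is the grip in N (None keeps the last); returns when the fingers have stopped.
- hold(seconds).
- inverse_kinematics(position, orientation): joint angles nearest the present ones, or None.
- observe(): the state.
- get_image(name): name is "side" or "top"; returns (picture, depth): 420x560x3 uint8, red, green, blue; 420x560 float32, m along the optical axis (not along the pixel's ray), 0 where there is no reading.
- get_calibration(name): a dict with "intrinsics" (3x3 intrinsics, pixels), "world_from_camera" (4x4, takes a point from camera to world coordinates). Camera axes: x right, y down, z forward; pixel columns grow to the right and rows downward; lengths in m; the calibration is good to about 2 mm. A picture is of the moment at which its call begins. get_calibration takes no time and is no camera call.
A pose or a line that the arm cannot do raises Unreachable and nothing moves.
- job_done(): hands the job in; it is judged then, once.
The state is a dict: "time_s": time; "q": joint angles; "joint_velocities": joint speeds; "joint_torque": joint torques, N m; "eef_pos": TCP position; "tcp_rot": TCP orientation; "ft_force": force on the tool from outside, world axes, zero at the start; "torque": the same for the moment, N m; "opening": finger opening in m; "grasp_force": force on a finger pad.
Only numpy, scipy, OpenCV 4.12 (cv2) and the standard library are available. Lean on these libraries where they do the work, as an engineer would, in place of code of your own. Each camera call takes 0.05 s, during which the arm holds its last target. There are 200 camera calls.

## Working session

There is one attempt and no reset: what is moved stays moved. The work goes in short steps, each a Python script; the robot and the scene stay as the last script left them, time stands still between calls to the robot, and variables do not carry over. Pictures are saved under pics/ and viewed, at most 10 in all, crops included, and the job is handed in when it is done.

```bash
mkdir -p pics; ls
python3 - <<'E'
from plant import *
import cv2,numpy as np
for n in("top","side"):
    p,d=get_image(n); cv2.imwrite(f"pics/{n}0.png",p[:,:,::-1]); np.save(f"pics/{n}0.npy",d)
    c=get_calibration(n); print(n,np.round(c["intrinsics"],1).tolist(),np.round(c["world_from_camera"],3).tolist())
s=observe();print(s["time_s"],s["opening"],s["tcp_rot"])
E
```

```text
pics
top [[463.5, 0.0, 273.3], [0.0, 463.5, 203.0], [0.0, 0.0, 1.0]] [[0.02, -0.982, 0.19, 0.184], [-1.0, -0.018, 0.01, -0.15], [-0.006, -0.19, -0.982, 1.884], [0.0, 0.0, 0.0, 1.0]]
side [[473.4, 0.0, 280.7], [0.0, 473.4, 216.1], [0.0, 0.0, 1.0]] [[-1.0, 0.027, -0.006, 0.506], [0.022, 0.68, -0.733, 1.016], [-0.015, -0.733, -0.68, 1.18], [0.0, 0.0, 0.0, 1.0]]
0.1 0.08567236724909857 [-3.13978086e+00 -2.40962062e-04  2.89582440e+00]
```

View pics/top0.png

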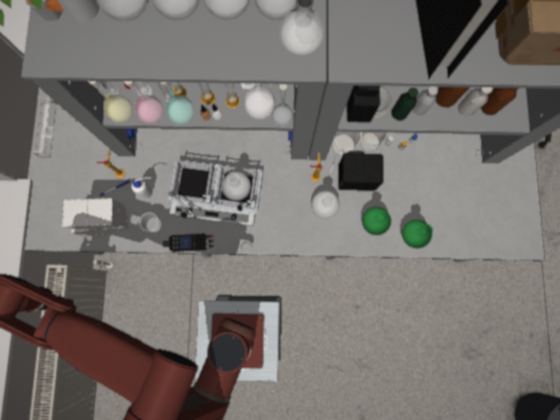

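View pics/side0.png

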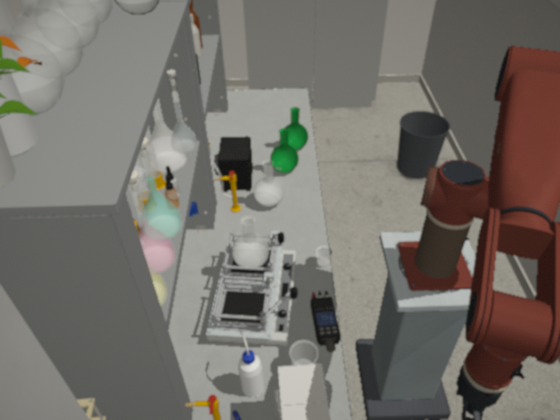

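Top: empty place (black mat) at about (193,182), loaded flask at (236,185), clear flask B at (325,204), green look-alikes right of it. I'll enlarge the shaker in both views.

Run:
```python
import cv2,numpy as np
t=cv2.imread("pics/top0.png");s=cv2.imread("pics/side0.png")
cv2.imwrite("pics/t1.png",cv2.resize(t[145:255,155:275],(800,733)[0:2] if 0 else (654,600),interpolation=cv2.INTER_CUBIC))
cv2.imwrite("pics/s1.png",cv2.resize(s[155:345,200:340],(442,600),interpolation=cv2.INTER_CUBIC))
```

```text
(no output)
```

View pics/t1.png

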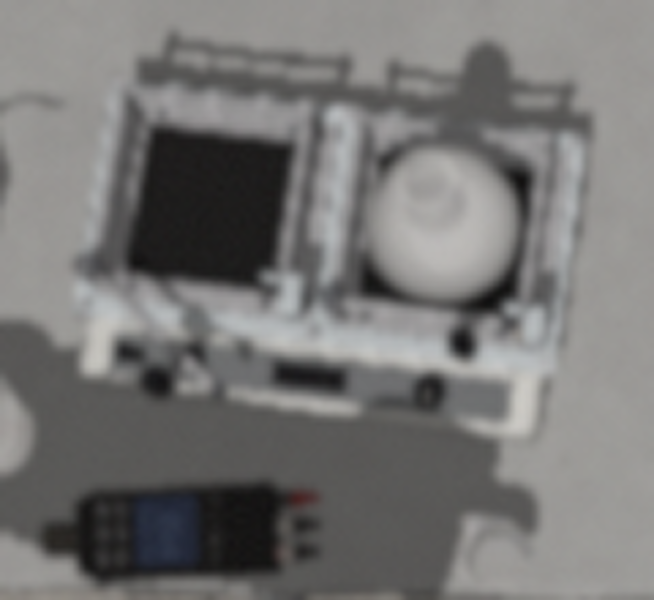

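View pics/s1.png

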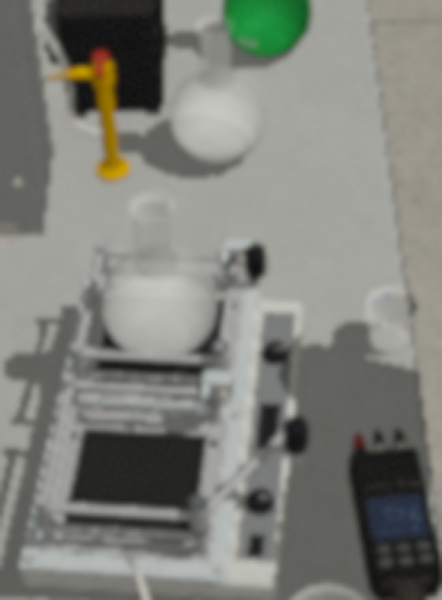

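The bar of the left (empty) place is partly open (top crop: hinge ~(100,270), knob ~(195,352); side crop: knob (295,435)), and the loaded place's bar is shut with its knob at top crop (462,340). Next I measure the mat, both knobs, both flasks and the yaw.

```bash
cat > h.py <<'E'
from plant import *
import cv2,numpy as np
def ray(n,uv):
    c=get_calibration(n);T=np.array(c["world_from_camera"]);K=np.array(c["intrinsics"])
    d=T[:3,:3]@np.linalg.solve(K,[uv[0],uv[1],1.]);return T[:3,3],d
def onz(n,uv,z):
    o,d=ray(n,uv);return o+d*(z-o[2])/d[2]
def tri(a,b):
    A=np.zeros((3,3));r=np.zeros(3)
    for n,uv in(("top",a),("side",b)):
        o,d=ray(n,uv);d=d/np.linalg.norm(d);P=np.eye(3)-np.outer(d,d);A+=P;r+=P@o
    return np.linalg.solve(A,r)
def blob(im,roi,lo,hi):
    x0,y0,x1,y1=roi;g=cv2.cvtColor(im,cv2.COLOR_BGR2GRAY)[y0:y1,x0:x1]
    m=((g>=lo)&(g<=hi)).astype(np.uint8)
    c=max(cv2.findContours(m,0,1)[0],key=cv2.contourArea)
    return c.reshape(-1,2)+[x0,y0]
E
python3 - <<'E'
from h import *
np.set_printoptions(precision=4,suppress=True)
t=cv2.imread("pics/top0.png");s=cv2.imread("pics/side0.png")
for n,im,roi in(("top",t,(175,160,213,205)),("side",s,(215,285,270,325))):
    c=blob(im,roi,0,60)
    w=np.array([onz(n,p,.06)[:2] for p in c],np.float32);print(n,"mat",len(c),cv2.minAreaRect(w),w.min(0),w.max(0))
def circ(im,roi,lo,hi=255):
    c=blob(im,roi,lo,hi);(x,y),r=cv2.minEnclosingCircle(c.astype(np.int32));return x,y,r,cv2.boundingRect(c.astype(np.int32))
for k,tr,sr in(("B",(305,185,345,222),(250,178,288,212)),):
    for th in(170,180,190):
        a=circ(t,tr,th);b=circ(s,sr,th);print(k,th,a,b,tri(a[:2],b[:2]),onz("top",a[:2],.052),onz("side",b[:2],.052))
for nm,tr,sr in(("open",(186,203,196,214),(286,283,300,302)),("shut",(234,201,245,213),(274,228,286,246))):
    out=[]
    for im,r in((t,tr),(s,sr)):
        c=blob(im,r,0,65);x,y,w,h=cv2.boundingRect(c.astype(np.int32));out.append((x+(w-1)/2,y+(h-1)/2));print(nm,x,y,w,h)
    print(tri(*out),onz("top",out[0],.155),onz("side",out[1],.145))
E
```

```text
top mat 96 ((0.6143529415130615, 0.19624848663806915), (0.10841313749551773, 0.10987833142280579), 83.72025299072266) [0.5598 0.1394] [0.6716 0.2542]
side mat 112 ((0.6126656532287598, 0.17648938298225403), (0.07768525928258896, 0.10992710292339325), 83.67610168457031) [0.5564 0.135 ] [0.6709 0.2201]
B 170 (325.5, 204.13636779785156, 11.413630485534668, (315, 193, 21, 23)) (269.0, 190.0, 14.212770462036133, (256, 180, 26, 23)) [ 0.5371 -0.341   0.0543] [ 0.5378 -0.3413  0.052 ] [ 0.5369 -0.3437  0.052 ]
B 180 (325.4253234863281, 203.6618194580078, 9.999085426330566, (316, 194, 19, 20)) (268.5, 191.5, 11.068072319030762, (258, 184, 22, 17)) [ 0.5398 -0.3414  0.047 ] [ 0.5398 -0.341   0.052 ] [ 0.5388 -0.3351  0.052 ]
B 190 (324.1170349121094, 204.52127075195312, 7.712218284606934, (318, 198, 14, 15)) (268.0, 191.0, 8.24631118774414, (260, 185, 17, 11)) [ 0.5384 -0.336   0.0529] [ 0.5362 -0.3357  0.052 ] [ 0.5407 -0.338   0.052 ]
open 190 208 2 3
open 290 287 8 12
[0.4816 0.1897 0.1246] [0.4897 0.1813 0.155 ] [0.4693 0.2098 0.145 ]
shut 238 205 4 5
shut 278 233 5 10
[ 0.5022 -0.0034  0.1443] [ 0.5008 -0.0044  0.155 ] [ 0.5017 -0.0025  0.145 ]
```

Run:
```python
import cv2,numpy as np
t=cv2.imread("pics/top0.png");s=cv2.imread("pics/side0.png")
a=cv2.resize(t[180:225,170:250],(800,450),interpolation=cv2.INTER_NEAREST)
b=np.hstack([cv2.resize(s[165:215,245:295],(150*1,150)),cv2.resize(s[265:315,250:310],(180,150)),cv2.resize(t[180:230,300:350],(150,150)),cv2.resize(s[220:260,255:300],(169,150)),np.zeros((150,151,3),np.uint8)])
cv2.imwrite("pics/t2.png",np.vstack([a,b]))
```

```text
(no output)
```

View pics/t2.png

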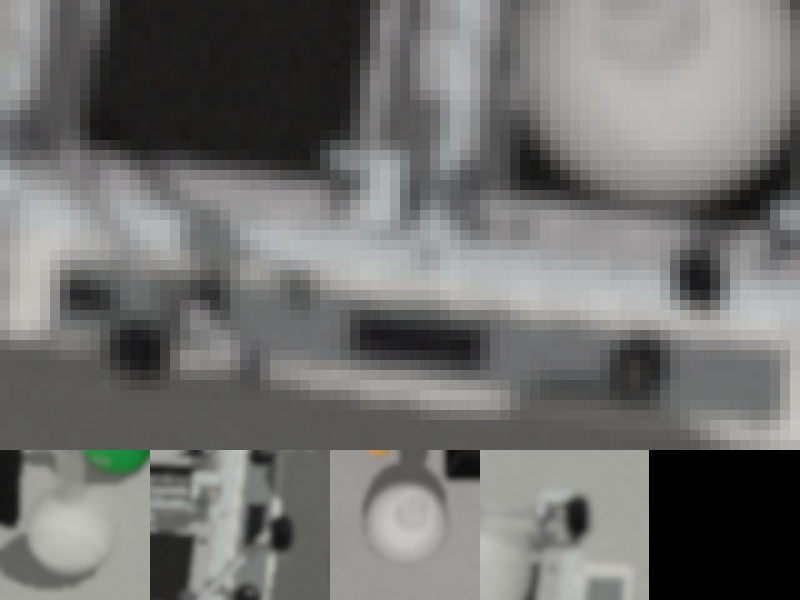

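The knob of the open bar is at top (183,214): the other dark spots there are dials and a button. Now triangulate it, check flask B's neck, map overhead furniture from depth, and test reach.

Run:
```python
from h import *
np.set_printoptions(precision=4,suppress=True)
t=cv2.imread("pics/top0.png");s=cv2.imread("pics/side0.png")
a=blob(t,(179,210,189,219),0,60);b=blob(s,(288,281,300,302),0,65)
ra=cv2.boundingRect(a.astype(np.int32));rb=cv2.boundingRect(b.astype(np.int32));print(ra,rb)
f=lambda r:(r[0]+(r[2]-1)/2,r[1]+(r[3]-1)/2)
h=tri(f(ra),f(rb));print("open knob",h,onz("top",f(ra),.15),onz("side",f(rb),.145))
psi=np.radians(83.7-90);c,sn=np.cos(psi),np.sin(psi);R=np.array([[c,-sn],[sn,c]])
P=np.array([.614,.196]);H=P+R@[-.066,.066];l=R.T@(h[:2]-H);print("hinge",H,"r",np.hypot(*l),"theta",np.arctan2(-l[0],-l[1])-.245)
print("B tri",tri((325,204),(268.3,192.3)),"neck top",onz("top",(327.2,200.6),.182))
# A bulb in top
print("A", onz("top",(236,185.5),.112))
# heights from top depth
d=np.load("pics/top0.npy");T=np.array(get_calibration("top")["world_from_camera"]);K=np.array(get_calibration("top")["intrinsics"])
v,u=np.mgrid[:420,:560];p=np.stack([(u-K[0,2])/K[0,0]*d,(v-K[1,2])/K[1,1]*d,d],-1)@T[:3,:3].T+T[:3,3]
for n,(uu,vv) in dict(shelfedge=(180,75),shelf2=(200,124),post=(310,150),post2=(315,155),bulbB=(325,207),box=(345,160),tap=(317,170),meter=(188,243)).items(): print(n,p[vv,uu])
q=p[(d>0)&(p[...,2]>.3)&(np.abs(p[...,1])<.45)&(u<1e9)&(p[...,0]>.35)];
for z0 in np.arange(.3,1.4,.1):
    k=q[(q[:,2]>=z0)&(q[:,2]<z0+.1)]
    if len(k):print(round(z0,1),len(k),k[:,0].min())
for nm,xyz in dict(B=(.5385,-.340,.15),A=(.614,.196,.2),K=(.46,.2,.135),mid=(.42,-.05,.36)).items():
    for y in(-3.0,-2.3,-1.57,-.8,0,.8,1.57,2.3,3.0):
        i=inverse_kinematics(xyz,[np.pi,0,y]);print(nm,y,None if i is None else np.round(i,2))
```

```text
(181, 212, 6, 6) (290, 287, 8, 12)
open knob [0.4695 0.209  0.1441] [0.4689 0.2077 0.15  ] [0.4693 0.2098 0.145 ]
hinge [0.5556 0.2688] r 0.10486775153750648 theta 0.6085656044132963
B tri [ 0.5399 -0.3401  0.044 ] neck top [ 0.5264 -0.3341  0.182 ]
A [0.5942 0.0158 0.112 ]
shelfedge [0.7384 0.1122 0.7589]
shelf2 [0.7471 0.1222 0.3765]
post [ 0.7482 -0.2746  0.1004]
post2 [ 0.7398 -0.2978  0.0608]
bulbB [ 0.5156 -0.3335  0.1083]
box [ 0.6916 -0.4054  0.1602]
tap [ 0.6549 -0.2992  0.1413]
meter [0.3729 0.2076 0.0312]
0.3 5210 0.7369093567046012
0.4 4725 0.7368703925718525
0.5 1822 0.7368433972556763
0.6 969 0.7364998004166092
0.7 23280 0.7244564303996635
0.8 4637 0.7772417003451987
0.9 419 0.8156225923189774
B -3.0 [-0.69  0.31  1.57  0.    1.26 -2.4 ]
B -2.3 None
B -1.57 [-0.69  0.31  1.57 -0.    1.26  2.45]
B -0.8 [-0.69  0.31  1.57 -0.    1.26  1.68]
B 0 [-0.69  0.31  1.57 -0.    1.26  0.88]
B 0.8 [-0.69  0.31  1.57 -0.    1.26  0.08]
B 1.57 [-0.69  0.31  1.57  0.    1.26 -0.69]
B 2.3 [-0.69  0.31  1.57  0.    1.26 -1.42]
B 3.0 [-0.69  0.31  1.57  0.    1.26 -2.12]
A -3.0 [ 0.19  0
[... 369 characters left out ...]
2  1.94  0.    1.19 -1.46]
K -2.3 [ 0.25  0.02  1.94  0.    1.19 -2.16]
K -1.57 None
K -0.8 [ 0.25  0.02  1.94 -0.    1.19  2.62]
K 0 [ 0.25  0.02  1.94 -0.    1.19  1.82]
K 0.8 [ 0.25  0.02  1.94 -0.    1.19  1.02]
K 1.57 [ 0.25  0.02  1.94 -0.    1.19  0.25]
K 2.3 [ 0.25  0.02  1.94  0.    1.19 -0.48]
K 3.0 [ 0.25  0.02  1.94  0.    1.19 -1.18]
mid -3.0 [-0.31 -0.33  1.82  0.    1.65 -2.02]
mid -2.3 None
mid -1.57 None
mid -0.8 [-0.31 -0.33  1.82 -0.    1.65  2.07]
mid 0 [-0.31 -0.33  1.82 -0.    1.65  1.27]
mid 0.8 [-0.31 -0.33  1.82 -0.    1.65  0.47]
mid 1.57 [-0.31 -0.33  1.82  0.    1.65 -0.3 ]
mid 2.3 [-0.31 -0.33  1.82  0.    1.65 -1.03]
mid 3.0 [-0.31 -0.33  1.82  0.    1.65 -1.73]
```

Depth does read the glass, so I'll fit flask B's bulb sphere from it, and its neck.

```bash
cat >> h.py <<'E'
from scipy.optimize import least_squares
def cloud(n,d):
    c=get_calibration(n);T=np.array(c["world_from_camera"]);K=np.array(c["intrinsics"])
    v,u=np.mgrid[:420,:560];return (np.stack([(u-K[0,2])/K[0,0]*d,(v-K[1,2])/K[1,1]*d,d],-1)@T[:3,:3].T+T[:3,3])[d>0]
def flask(p,xy,z0):
    """xy, z of bulb centre and neck centre from points near xy; z0 = height of the underside"""
    r=np.hypot(*(p[:,:2]-xy).T)
    b=p[(r<.07)&(p[:,2]>z0+.045)&(p[:,2]<z0+.1)];k=p[(r<.045)&(p[:,2]>z0+.122)&(p[:,2]<z0+.176)]
    s=least_squares(lambda c:np.linalg.norm(b-c,axis=1)-.058,[*xy,z0+.052],loss="soft_l1",f_scale=.002)
    o=[s.x,len(b),np.median(abs(s.fun))]
    if len(k)>8:
        m=least_squares(lambda c:np.hypot(*(k[:,:2]-c).T)-.0195,xy,loss="soft_l1",f_scale=.002);o+=[m.x,len(k),np.median(abs(m.fun))]
    return o
E
python3 - <<'E'
from h import *
np.set_printoptions(precision=4,suppress=True)
for n in("top","side"):
    p=cloud(n,np.load(f"pics/{n}0.npy"))
    print(n,"B",flask(p,np.array([.538,-.338]),0));print(n,"A",flask(p,np.array([.595,.02]),.06))
E
```

```text
top B [array([ 0.5404, -0.3397,  0.0497]), 444, np.float64(0.0015425922638450107), array([ 0.5383, -0.3396]), 60, np.float64(0.0025307932222692307)]
top A [array([0.5963, 0.0173, 0.1097]), 511, np.float64(0.0019087006521100458), array([0.5956, 0.0159]), 69, np.float64(0.002449565664976259)]
side B [array([ 0.5396, -0.3402,  0.0477]), 535, np.float64(0.0018101778792390527), array([ 0.5397, -0.3417]), 154, np.float64(0.0019159283408731517)]
side A [array([0.5954, 0.0166, 0.1079]), 876, np.float64(0.0015403594302062819), array([0.5956, 0.0156]), 221, np.float64(0.0020154206851440114)]
```

Run:
```python
from h import *
np.set_printoptions(precision=4,suppress=True)
psi=np.radians(-6.3);c,s=np.cos(psi),np.sin(psi);R=np.array([[c,-s],[s,c]]);P=np.array([.614,.196])
for n in("top","side"):
    p=cloud(n,np.load(f"pics/{n}0.npy"));l=(p[:,:2]-P)@R
    m=(abs(p[:,2]-.056)<.005)&(abs(l[:,0])<.12)&(l[:,1]<.13)&(l[:,1]>-.3)
    print(n,"platform",cv2.minAreaRect(p[m][:,:2].astype(np.float32)),np.percentile(l[m],[.5,99.5],axis=0).tolist())
    k=(p[:,2]>.095)&(p[:,2]<.135)&(abs(l[:,0])<.1)&(l[:,1]<.11)&(l[:,1]>-.1);q=l[k]
    print(" rods y hist",np.histogram(q[abs(q[:,0])<.05][:,1],np.arange(-.1,.105,.005)))
    print(" rods x hist",np.histogram(q[abs(q[:,1])<.05][:,0],np.arange(-.1,.105,.005)))
    for sgn in(1,-1):
        w=q[(abs(q[:,0])<.05)&(sgn*q[:,1]>.055)&(sgn*q[:,1]<.08)];print("  side",sgn,np.median(w,axis=0),len(w))
    w=q[(abs(q[:,1])<.05)&(q[:,0]>.055)&(q[:,0]<.08)];print("  back",np.median(w,axis=0),len(w))
```

```text
top platform ((0.591456413269043, 0.10695262998342514), (0.3602287471294403, 0.2148660272359848), 83.61087036132812) [[-0.11664865333642596, -0.2701053106151666], [0.09370232510610875, 0.08751563523478874]]
 rods y hist (array([ 0,  0,  0,  0,  5, 35, 11,  0,  0,  0,  0,  0,  0,  0,  0,  0,  0,
        0,  0,  0,  0,  0,  0,  0,  0,  0,  0,  0,  0,  0,  0,  3, 28, 19,
        0,  0,  0,  0,  0,  0]), array([-0.1  , -0.095, -0.09 , -0.085, -0.08 , -0.075, -0.07 , -0.065,
       -0.06 , -0.055, -0.05 , -0.045, -0.04 , -0.035, -0.03 , -0.025,
       -0.02 , -0.015, -0.01 , -0.005,  0.   ,  0.005,  0.01 ,  0.015,
        0.02 ,  0.025,  0.03 ,  0.035,  0.04 ,  0.045,  0.05 ,  0.055,
        0.06 ,  0.065,  0.07 ,  0.075,  0.08 ,  0.085,  0.09 ,  0.095,
        0.1  ]))
 rods x hist (array([ 4,  4,  5,  5,  3,  1,  0,  0,  0,  0,  0,  0,  0,  0,  0,  0,  0,
        0,  0,  0,  0,  0,  0,  0,  0,  0,  0,  0,  0,  0,  0,  0,  0, 20,
       30,  4,  0,  0,  0,  0]), array([-0.1  , -0.095, -0.09 , -0.085, -0.08 , -0.075, -0.07 , -0.065,
       -0.06 , -0.055, -0.05 , -0.045, -0.04 , -0.035, -
[... 1063 characters left out ...]
08 ,  0.085,  0.09 ,  0.095,
        0.1  ]))
 rods x hist (array([ 8,  8,  8,  8,  6,  2,  0,  0,  0,  0,  0,  0,  0,  0,  0,  0,  0,
        0,  0,  0,  0,  0,  0,  0,  0,  0,  0,  0,  0,  0,  0,  0,  0, 49,
       33,  0,  0,  0,  0,  0]), array([-0.1  , -0.095, -0.09 , -0.085, -0.08 , -0.075, -0.07 , -0.065,
       -0.06 , -0.055, -0.05 , -0.045, -0.04 , -0.035, -0.03 , -0.025,
       -0.02 , -0.015, -0.01 , -0.005,  0.   ,  0.005,  0.01 ,  0.015,
        0.02 ,  0.025,  0.03 ,  0.035,  0.04 ,  0.045,  0.05 ,  0.055,
        0.06 ,  0.065,  0.07 ,  0.075,  0.08 ,  0.085,  0.09 ,  0.095,
        0.1  ]))
  side 1 [0.0003 0.0656] 113
  side -1 [ 0.0007 -0.07  ] 94
  back [0.069  0.0034] 82
```

Place centre is now (.615,.193) from the cage rods, consistent with flask A. Now pick up flask B.

Run:
```python
from h import *
np.set_printoptions(precision=4,suppress=True)
D=[np.pi,0,1.46]
p=observe()["eef_pos"]; move_l([p[0],p[1],.38],feed=.3)
movep([.45,-.1,.38],D); movep([.54,-.34,.25],D)
print(move_l([.54,-.34,.127],feed=.12,max_force=15),observe()["time_s"])
gripper_to(.02,f_grip=60)
s=observe();print(s["opening"],s["grasp_force"],s["eef_pos"],s["ft_force"])
f0=s["ft_force"]
move_l([.54,-.34,.16],feed=.08); move_l([.54,-.34,.34],feed=.25);hold(.2)
s=observe();print(s["time_s"],s["opening"],s["grasp_force"],s["eef_pos"],s["ft_force"],s["q"])
for n in("top","side"):
    im,d=get_image(n);cv2.imwrite(f"pics/{n}1.png",im[:,:,::-1])
    print(n,flask(cloud(n,d),np.array([.54,-.34]),.213))
```

```text
False 5.725
0.03789539446463694 60.17553269863129 [ 0.5399 -0.3402  0.1276] [-3.252  -0.2426  4.8728]
7.8583 0.037807675653238816 61.07946753501892 [ 0.5393 -0.3394  0.3372] [-0.107  -0.7297 -7.2697] [-0.6854  0.2088  1.3443  0.      1.593  -0.5746]
top [array([ 0.5397, -0.339 ,  0.2594]), 341, np.float64(0.001314699361745074), array([ 0.5275, -0.342 ]), 21, np.float64(0.0021737536648891893)]
side [array([ 0.5393, -0.3399,  0.2585]), 647, np.float64(0.0014470603700766776), array([ 0.541, -0.34 ]), 327, np.float64(0.003571141352965407)]
```

Held firmly, centred under the TCP. Carry round the front of flask A at height, over the empty place, and check by depth.

Run:
```python
from h import *
np.set_printoptions(precision=4,suppress=True)
D=[np.pi,0,1.46]
move_l([.45,-.12,.355],feed=.25);move_l([.45,.19,.355],feed=.25);move_l([.6155,.193,.355],feed=.2);hold(.3)
s=observe();print(s["time_s"],s["opening"],s["eef_pos"],s["tcp_rot"])
for n in("top","side"):
    im,d=get_image(n);print(n,flask(cloud(n,d),np.array([.615,.193]),.225))
move_l([.6155,.193,.275],feed=.15);hold(.3)
s=observe();print(s["time_s"],s["eef_pos"],s["ft_force"])
a=[]
for n in("top","side"):
    im,d=get_image(n);a.append(im[:,:,::-1]);print(n,flask(cloud(n,d),np.array([.615,.193]),.145))
cv2.imwrite("pics/c2.png",np.hstack([cv2.resize(a[0][130:230,140:270],(390,300)),cv2.resize(a[1][190:330,200:340],(300,300))]))
```

```text
11.725 0.03787664091671065 [0.6151 0.1932 0.3556] [ 3.1409 -0.0002  1.4604]
top [array([0.6161, 0.1936, 0.2788]), 303, np.float64(0.001428322804886764), array([0.6219, 0.1938]), 9, np.float64(0.0008423724700962268)]
side [array([0.615 , 0.1922, 0.2759]), 1101, np.float64(0.0010244296856353474), array([0.6151, 0.1925]), 455, np.float64(0.0030739229289772907)]
12.8083 [0.616  0.1931 0.2762] [-0.5661 -0.2165 -7.0742]
top [array([0.6172, 0.1932, 0.1988]), 276, np.float64(0.0012159193611399853), array([0.6192, 0.1933]), 11, np.float64(0.0011751003254562714)]
side [array([0.6156, 0.1921, 0.1967]), 1002, np.float64(0.0010714430077067016), array([0.6157, 0.1923]), 402, np.float64(0.0030171857243087054)]
```

View pics/c2.png

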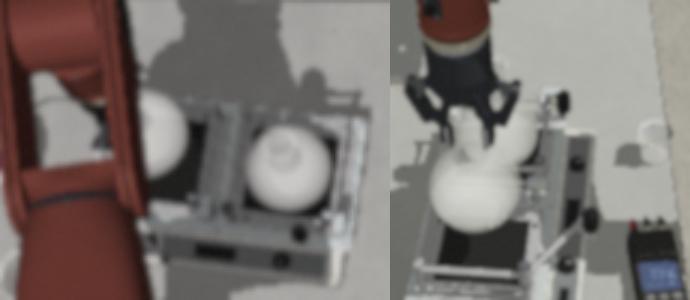

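Flask hangs centred over the empty cage (side crop bulb at (475,190)); bar knob still clear at (590,218). Lower gently.

Run:
```python
from h import *
np.set_printoptions(precision=4,suppress=True)
print(move_l([.615,.193,.203],feed=.08,max_force=8));hold(.2)
s=observe();print(s["time_s"],s["eef_pos"],s["ft_force"])
print(move_l([.615,.193,.181],feed=.015,max_force=3))
s=observe();print(s["time_s"],s["eef_pos"],s["ft_force"])
for n in("top","side"):
    im,d=get_image(n);print(n,flask(cloud(n,d),np.array([.615,.193]),.06))
```

```text
False
14.1583 [0.6154 0.193  0.2038] [ 0.7686 -0.8633 -7.6774]
True
15.1417 [0.6149 0.193  0.1876] [0.18   0.3269 6.7123]
top [array([0.6163, 0.194 , 0.111 ]), 291, np.float64(0.002164832019661715)]
side [array([0.6148, 0.1926, 0.108 ]), 1022, np.float64(0.0012168091050564107), array([0.6146, 0.1929]), 370, np.float64(0.003184196584873636)]
```

Seated at z = 0.060. Release, withdraw, and move shut fingers behind the knob, then sweep it along its arc.

```bash
cat >> h.py <<'E'
PSI=np.radians(-6.3);RR=np.array([[np.cos(PSI),-np.sin(PSI)],[np.sin(PSI),np.cos(PSI)]])
HINGE=np.array([.6151,.1926])+RR@[-.068,.068]
def pushpose(th,back,z=.138):
    f=th+np.arctan2(.025,.1);n=RR@[-np.sin(f),-np.cos(f)];t=RR@[np.cos(f),-np.sin(f)]
    xy=HINGE+.1031*n-t*back
    return [*xy,z],[np.pi,0,np.arctan2(n[1],n[0])+np.pi/2+(np.pi if False else 0)]
E
python3 - <<'E'
from h import *
np.set_printoptions(precision=4,suppress=True)
gripper_to(.08);move_l([.615,.193,.34],feed=.2)
for n in("top","side"):
    im,d=get_image(n);print(n,flask(cloud(n,d),np.array([.615,.193]),.06))
s=observe();print(s["time_s"])
x,r=pushpose(.615,.05);r0=[r[0],r[1],r[2]+np.pi] if inverse_kinematics(x,r) is None else r
print(x,r,inverse_kinematics(x,r))
movep([x[0],x[1],.30],r);gripper_to(0,f_grip=40)
print(move_l(x,feed=.15,max_force=10))
s=observe();print(s["time_s"],s["eef_pos"],s["tcp_rot"],s["q"],s["ft_force"],s["opening"])
a=[]
for n in("top","side"):
    im,d=get_image(n);a.append(im[:,:,::-1])
cv2.imwrite("pics/c3.png",np.hstack([cv2.resize(a[0][130:230,140:270],(390,300)),cv2.resize(a[1][210:330,220:340],(300,300))]))
E
```

```text
top [array([0.6161, 0.1926, 0.1095]), 352, np.float64(0.0019635000693171978), array([0.6138, 0.1964]), 51, np.float64(0.0015122050045300907)]
side [array([0.6146, 0.1926, 0.108 ]), 1035, np.float64(0.0013311058056191191), array([0.6144, 0.1921]), 257, np.float64(0.0022348040064650264)]
16.7667
[np.float64(0.4416630124206159), np.float64(0.2506057496647403), 0.138] [3.141592653589793, 0, np.float64(-0.969934406002507)] NoneTraceback (most recent call last):
  File "<stdin>", line 9, in <module>
plant.Unreachable: the arm cannot take that pose within its joint ranges
```

Flask stands properly; flip the yaw by half a turn and continue.

```bash
sed -i 's/np.pi if False else 0/np.pi/' h.py
python3 - <<'E'
from h import *
np.set_printoptions(precision=4,suppress=True)
x,r=pushpose(.615,.05)
move_l([.52,.22,.34],feed=.25);movep([x[0],x[1],.30],r);gripper_to(0,f_grip=40)
print(move_l(x,feed=.15,max_force=10))
s=observe();print(s["time_s"],s["eef_pos"],s["q"],s["ft_force"],s["opening"])
a=[]
for n in("top","side"):
    im,d=get_image(n);a.append(im[:,:,::-1])
cv2.imwrite("pics/c3.png",np.hstack([cv2.resize(a[0][130:230,140:270],(390,300)),cv2.resize(a[1][210:330,220:340],(300,300))]))
E
```

```text
False
19.9083 [0.4424 0.2509 0.1391] [ 0.3607  0.028   1.9182  0.      1.1935 -0.2401] [-0.4681 -0.5434  0.4693] 0.00016299795598723941
```

View pics/c3.png

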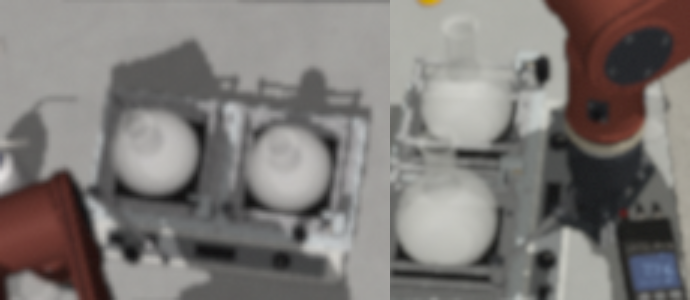

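Both flasks stand in their places; the fingers are front-left of the open knob. Sweep.

Run:
```python
from h import *
np.set_printoptions(precision=3,suppress=True)
f0=np.array(observe()["ft_force"])
for th in(.615,.5,.38,.26,.15,.08,.03,0,-.03,-.06):
    x,r=pushpose(th,.022)
    st=move_l(x,feed=.06,rotation=r,max_force=30)
    s=observe();print(th,st,round(s["time_s"],2),np.array(s["eef_pos"])-x,np.array(s["ft_force"])-f0)
    if st:break
```

```text
0.615 False 20.62 [ 0. -0. -0.] [ 1.757 -0.228 -0.118]
0.5 False 20.98 [-0.  0. -0.] [1.445 0.916 0.167]
0.38 False 21.33 [-0.  0. -0.] [1.866 1.061 0.154]
0.26 False 21.69 [-0.  0. -0.] [1.83  0.488 0.384]
0.15 False 22.03 [-0.  0. -0.] [2.095 0.437 0.801]
0.08 False 22.31 [-0.001  0.    -0.   ] [ 0.943  1.957 -2.081]
0.03 False 22.56 [0. 0. 0.] [ 1.552  0.846 -0.226]
0 False 22.81 [ 0. -0.  0.] [ 1.13  -0.282 -0.082]
-0.03 False 23.06 [-0.002  0.001 -0.   ] [-5.369  3.328  4.704]
-0.06 False 23.31 [-0.005  0.002 -0.   ] [-16.919   7.053  12.198]
```

Contact force rises only at the end; push a little more with a force stop, and then look.

Run:
```python
from h import *
np.set_printoptions(precision=3,suppress=True)
for th in(-.08,-.1,-.12,-.14):
    x,r=pushpose(th,.022)
    st=move_l(x,feed=.03,rotation=r,max_force=25)
    s=observe();print(th,st,round(s["time_s"],2),np.array(s["eef_pos"])-x,s["eef_pos"],s["ft_force"])
    if st or abs(s["ft_force"][0])>40:break
a=[]
for n in("top","side"):
    im,d=get_image(n);a.append(im[:,:,::-1]);cv2.imwrite(f"pics/{n}4.png",a[-1])
cv2.imwrite("pics/c4.png",np.hstack([cv2.resize(a[0][165:225,165:255],(450,300)),cv2.resize(a[1][220:320,240:340],(300,300))]))
```

```text
-0.08 False 23.56 [-0.007  0.003 -0.001] [0.499 0.177 0.137] [-24.501   7.913  16.238]
-0.1 False 23.81 [-0.008  0.003 -0.001] [0.499 0.177 0.137] [-33.101  10.589  21.759]
-0.12 False 24.06 [-0.01   0.004 -0.001] [0.499 0.177 0.137] [-40.457  12.196  26.735]
```

View pics/c4.png

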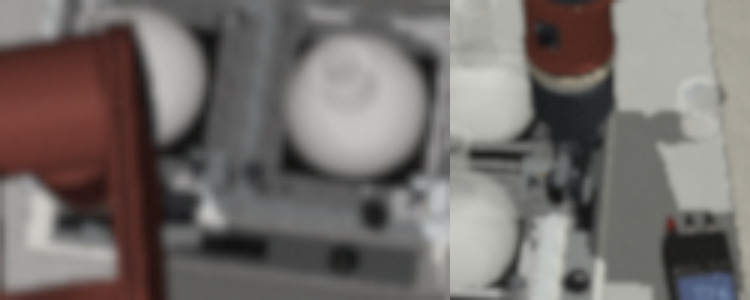

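It stopped hard at TCP (.499,.177), which matches the expected shut knob at (.521,.171) minus the radii. Back off and check.

Run:
```python
from h import *
np.set_printoptions(precision=4,suppress=True)
x,r=pushpose(0,.07);move_l(x,feed=.1,rotation=r);move_l([x[0],x[1],.34],feed=.25)
movep([.15,.5,.38],[np.pi,0,2.2]);hold(.3)
print(observe()["time_s"])
a=[]
for n in("top","side"):
    im,d=get_image(n);a.append(im[:,:,::-1].copy());cv2.imwrite(f"pics/{n}5.png",a[-1])
    p=cloud(n,d)
    print(n,"B",flask(p,np.array([.615,.193]),.06)[0],"A",flask(p,np.array([.595,.017]),.06)[0])
    for e in (np.array([.521,.171]),np.array([.502,-.003])):
        k=p[(np.hypot(*(p[:,:2]-e).T)<.03)&(p[:,2]>.13)&(p[:,2]<.17)];print("  knob",len(k),np.median(k,axis=0))
cv2.imwrite("pics/c5.png",np.hstack([cv2.resize(a[0][165:225,165:255],(450,300),interpolation=2),cv2.resize(a[1][220:320,240:340],(300,300),interpolation=2)]))
```

```text
27.7667
top B [0.6154 0.1936 0.1098] A [0.5965 0.0167 0.1096]
  knob 32 [0.5187 0.1681 0.1607]
  knob 32 [ 0.4987 -0.0057  0.1591]
side B [0.6142 0.1926 0.1081] A [0.5954 0.016  0.108 ]
  knob 83 [0.5196 0.1771 0.1526]
  knob 69 [0.5018 0.0027 0.1539]
```

View pics/c5.png

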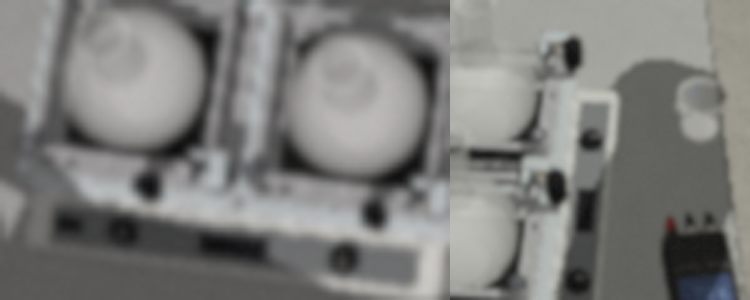

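The difference between the two knobs, (0.019, 0.174), equals exactly one 175 mm pitch. The new bar is therefore home like the loaded place's bar, and both flasks stand upright. Handing in.

```bash
python3 -c "
from plant import *
print(job_done())"
```

```text
the job is handed in; nothing more can be done
None
```

I stood the bench flask in the empty left place and pushed that place's keeper bar shut against its stop. A last camera check put its knob level with the other shut bar's to about 1 mm and showed the loaded flask unmoved. The job was handed in at about 28 s.

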